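# Close the tip boxes with their matching lids

## Task

The blue and the orange lid are drying on the sloping rack. Put each one on the open tip box of the same colour and length, pressed fully home and level, with both boxes left standing upright on the bench. Set the lids down, don't drop them, and leave the other things on the bench where they are.

Things in the scene. Friction and masses are not known exactly. Their poses are not given: they have to be found in the camera images.
- blue_lid: Blue hollow lid, 80 mm (x) by 130 mm (y, long side): 4 mm top plate, skirt 10 mm deep, inside 124 x 74 mm. On top a central grip bar, 60 mm along x, 16 mm wide (y), 25 mm tall. Origin: centre of the underside (skirt's lower edge); z out through the grip bar. Starts on the sloping rack, bar outward, x up the slope.
- orange_lid: Orange hollow lid, 80 mm (x) by 100 mm (y, long side): 4 mm top plate, skirt 10 mm deep, inside 94 x 74 mm. On top a central grip bar, 60 mm along x, 16 mm wide (y), 25 mm tall. Origin: centre of the underside (skirt's lower edge); z out through the grip bar. Starts on the sloping rack, bar outward, x up the slope.
- blue_grip (a point): Point in the middle of the blue lid's grip bar, 3 mm below the bar's top (36 mm above the lid's underside); axes as the lid's.
- orange_grip (a point): Point in the middle of the orange lid's grip bar, 3 mm below the bar's top (36 mm above the lid's underside); axes as the lid's.
- blue_box: Blue open tip box, loose on the bench: body 80 mm (x) by 130 mm (y, long side), 45 mm tall, then a narrower rim 119 x 69 mm up to 57 mm; yellow tips inside. Origin: centre of the underside, z up. With the lid fully on, its plate rests on the rim, its origin 47 mm above this one, sides in line (either way round).
- orange_box: Orange open tip box, loose on the bench: body 80 mm (x) by 100 mm (y, long side), 45 mm tall, then a narrower rim 89 x 69 mm up to 57 mm; yellow tips inside. Origin: centre of the underside, z up. With the lid fully on, its plate rests on the rim, its origin 47 mm above this one, sides in line (either way round).
- blue_rim (a point): Centre of the blue box's mouth, level with the rim's top (57 mm above the underside).
- orange_rim (a point): Centre of the orange box's mouth, level with the rim's top (57 mm above the underside).
- rack: White draining rack, fixed: board 330 mm wide (y), 112 mm long, sloping 35 degrees, rising along its x (away from the robot), with a 10 mm lip at the lower edge; top edge about 95 mm high. Origin: on the bench under the middle of the board, whose surface is 60 mm above it.
- green_box: Green pipette-tip box already closed by its lid, 80 x 120 mm, 86 mm tall to the top of its grip bar; a bystander. Origin: centre of its underside.
- beaker: Clear beaker, 72 mm across, 85 mm tall; a bystander. Origin: centre of its underside.
- reagent_bottle: Amber bottle with a blue cap, 68 mm across, 150 mm tall; a bystander. Origin: centre of its underside.
- tube_rack: Grey tube rack with capped tubes, 70 x 160 mm, 74 mm tall; a bystander. Origin: centre of its underside.
- pipette: White pipette lying flat on the bench, 220 mm long, up to 26 mm tall; a bystander. Origin: under the middle of its length.

How it is judged:
By the outcome, as a careful person would: the job done as asked, in the order asked, and still so for the second after the job is handed in, with the robot touching nothing.
It also fails if it takes over 58 s, if anything falls off the work surface, if the arm or the gripper's body presses on something with over 40 N, if the wrist force passes 120 N, or if a joint passes its speed limit or range.

## Robot

A 6-joint arm with a two-finger parallel gripper is mounted at the origin on the work surface. World frame = base frame: x ahead of the robot, y to its left, z up, the work surface at z = 0. Lengths are in m, angles in rad, forces in N, time in s.
With the tool pointing down it reaches from about 0.35 to 0.85 m from the base axis. Payload 8.1 kg.
Tool frame: the origin (TCP) lies on the centre line of the jaws, within the pads' length; the fingertips stand robot.tips_ahead ahead of it and the grasp point (between the pads) lies 6 mm ahead of it (robot.tips_ahead is the distance from the TCP to the fingertips, in m); z points along the fingers, y is the line along which they close (so a half turn about z gives the same grasp; the last joint's range is limited). The gripper opens to 93 mm and grips with 3 to 60 N. Pads are 15 mm wide; open, the fingers measure 128 mm over their backs; the gripper's body (75 mm by 188 mm) begins 65 mm behind the grasp point.
Start: joints at [1.208, 0.13, 1.488, -0, 1.523, -0.085], TCP at [0.165, 0.577, 0.244] pointing down, gripper open.
Joint ranges: [-2.96, 2.96], [-0.89, 2.26], [0.02, 2.5], [-1.34, 4.48], [0, 2.73], [-2.66, 2.66]. Speed limits (rad/s): [2.39, 2.39, 2.79, 3.14, 3.14, 3.14].

## Interface

Orientations are given as a rotation vector (axis times angle).
In Python, from plant import robot gives the robot as it stands.
- The arm moves only by the tool apply_moves, never from a script. Its arguments are lists of equal length, an entry for each row: "delta_pos": the shift along the tool's x, y, z in cm, a list of three; "twist": the turn about the tool's z in rad. A call has 1 to 8 rows; each row shifts and turns the commanded pose from where the row before left it, along the tool's axes as they then stand; what a row does not reach is not made up. A row lasts 1/8 s, in which the tool goes at most 62.5 mm and 10.7 degrees, less where a joint would pass 70% of its speed; a pose out of reach is approached as far as the arm can. A call with a gripper value outside its range is refused whole. "gripper" is the finger opening in cm, from 0 to 9.3, set as the call begins (left out, the last holds). The fingers move at their own pace and stop on an object; "squeeze" is the grip in N (left out, the last holds). Time passes only in rows, so rows that do not move let the fingers close. It gives the time, the measured TCP pose, the force, the opening and the grip force at its end, in the units of the state.
- robot.read_state(): the state, without advancing time (a new reading comes with each control period).
- robot.read_camera(name): name is "scene" or "top" or "wrist"; returns a dict with "frame" (480x640x3 uint8, red, green, blue), "vertical_fov" (degrees; the focal length in pixels is half the picture's height over the tangent of half this angle, whatever the lens; pixels are square), "cx", "cy" (the principal point, pixels), "R" (3x3) and "t" (3): a world point X has camera coordinates R X + t. Camera axes: x right, y down, z forward; pixel columns grow to the right and rows downward; lengths in m; the calibration is good to about 2 mm. A picture is of the moment at which its call begins. There is no depth.
- robot.close_job(): hands the job in; it is judged then, once.
The state is a dict: "t": time; "q": joint angles; "dq": joint speeds; "joint_torque": joint torques, N m; "tool_pos": TCP position; "orientation": TCP orientation; "force": force on the tool from outside, world axes, zero at the start; "wrist_torque": the same for the moment, N m; "opening": finger opening in m; "gripper_force": force on a finger pad.
Only numpy, scipy, OpenCV 4.12 (cv2) and the standard library are available. Lean on these libraries where they do the work, as an engineer would, in place of code of your own. Each camera call takes 0.05 s, during which the arm holds its last target. There are 200 camera calls.

## Working session

There is one attempt and no reset: what is moved stays moved. The work goes in short steps, Python scripts to look and compute and a tool call to move; the robot and the scene stay as the last step left them, time stands still between calls to the robot, and variables do not carry over. Pictures are saved under pics/ and viewed, at most 11 in all, crops included, and the job is handed in when it is done.

Besides the shell and the picture viewer there is one more tool, called after "Emit:" in YAML: its name, and indented under it one key for each argument. apply_moves: Moves the arm, as the interface text tells. Its arguments: {"type":"object","properties":{"delta_pos":{"type":"array"},"twist":{"type":"array"},"gripper":{"type":"number"},"squeeze":{"type":"number"}},"required":["delta_pos","twist"]}

```bash
mkdir -p pics; ls
cat > h.py <<'E'
import numpy as np, cv2, pickle
from plant import robot
def snap(n,f):
    c=robot.read_camera(n); cv2.imwrite(f'pics/{f}.png',cv2.cvtColor(c['frame'],cv2.COLOR_RGB2BGR)); pickle.dump(c,open(f'pics/{f}.pkl','wb')); return c
def load(f): return pickle.load(open(f'pics/{f}.pkl','rb'))
def P(c):
    f=240/np.tan(np.radians(c['vertical_fov'])/2)
    return np.array([[f,0,c['cx']],[0,f,c['cy']],[0,0,1]])@np.c_[c['R'],c['t']]
def proj(c,X): 
    v=P(c)@np.append(X,1); return v[:2]/v[2]
def tri(obs):
    A=[]
    for c,(u,v) in obs:
        p=P(c); A+= [u*p[2]-p[0], v*p[2]-p[1]]
    A=np.array(A); A/=np.linalg.norm(A[:,:3],axis=1)[:,None]
    X=np.linalg.lstsq(A[:,:3],-A[:,3],rcond=None)[0]
    return X,[np.round(proj(c,X)-uv,1) for c,uv in obs]
def atz(c,uv,z):
    p=P(c);A=np.array([uv[0]*p[2]-p[0],uv[1]*p[2]-p[1]])
    return np.append(np.linalg.solve(A[:,:2],-A[:,3]-A[:,2]*z),z)
E
python3 - <<'E'
from h import *
for n in('scene','top','wrist'):
    c=snap(n,n); print(n,c['vertical_fov'],c['cx'],c['cy'],(-c['R'].T@c['t']).round(3),c['R'].round(3).tolist())
s=robot.read_state();print(s,robot.tips_ahead)
E
```

```text
pics
scene 49.55143139458312 320.5625365264178 235.83065956113032 [ 1.174 -0.5    1.023] [[0.613, 0.79, -0.019], [0.592, -0.475, -0.651], [-0.523, 0.388, -0.759]]
top 56.96566922434381 327.175799312343 244.86099340685774 [ 0.415 -0.043  1.081] [[0.016, -1.0, -0.013], [-0.995, -0.014, -0.102], [0.102, 0.014, -0.995]]
wrist 63.14195026918759 320.6449685281202 240.88553280208308 [0.092 0.597 0.384] [[0.275, 0.961, -0.002], [0.925, -0.264, 0.272], [0.261, -0.077, -0.962]]
{'t': 0.15, 'q': array([ 1.20758814e+00,  1.31005840e-01,  1.48898953e+00,  3.48409758e-06,
        1.52300247e+00, -8.54085923e-02]), 'dq': array([-0.00016061, -0.0011094 , -0.00382688,  0.00216114, -0.00029863,
       -0.00212075]), 'joint_torque': array([ 1.00837198e-03, -5.60474432e+01, -4.92336237e+01,  7.69326137e-02,
        3.04332585e-02, -8.70492840e-05]), 'tool_pos': array([0.16438802, 0.57663755, 0.2428393 ]), 'orientation': array([-4.34921202e-01, -3.11102206e+00,  2.15054491e-03]), 'force': array([ 0.06984169,  0.17426866, -1.21699351]), 'wrist_torque': array([ 0.03072681, -0.05958894,  0.01284987]), 'gripper_force': 0.0, 'opening': 0.09306724046958538} 0.025
```

View pics/top.png

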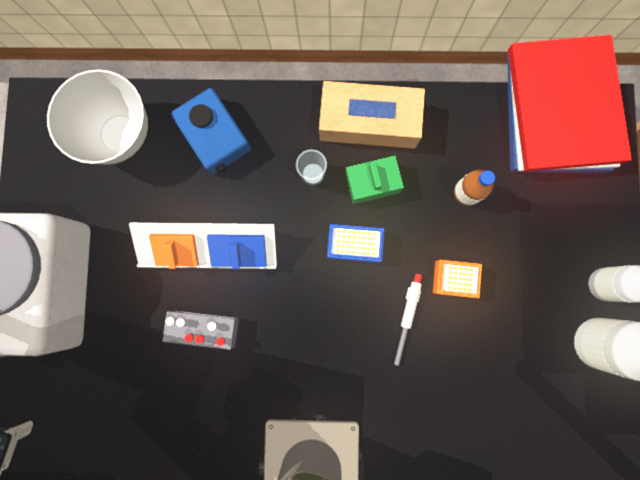

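View pics/scene.png

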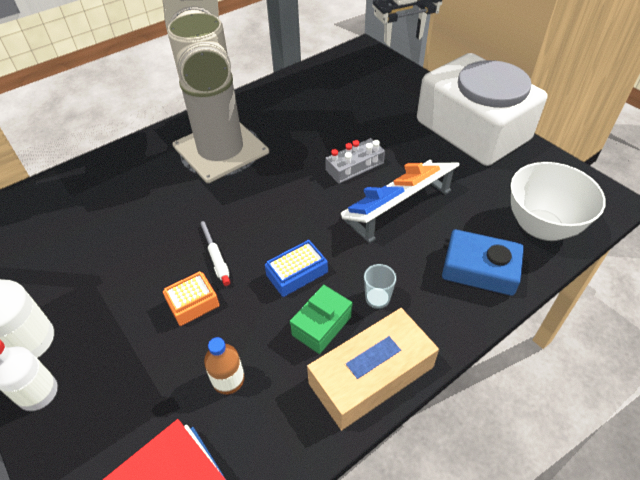

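The top view shows the blue lid near (237,250), the orange lid (173,250), the blue box (356,243), the orange box (459,279) and the free bench near (540,240). The scene view shows the same things, with the rack from (345,215) to (458,165). I'll enlarge these next.

Run:
```python
import cv2,numpy as np
def crop(im,x0,y0,w,h,s):
    o=cv2.resize(im[y0:y0+h,x0:x0+w],None,fx=s,fy=s,interpolation=cv2.INTER_CUBIC)
    for x in range(-(-x0//10)*10,x0+w,10):
        cv2.line(o,((x-x0)*s+s//2,0),((x-x0)*s+s//2,6),(255,255,255),1)
        if x%20==0: cv2.putText(o,str(x),((x-x0)*s-8,17),0,.38,(0,255,255),1)
    for y in range(-(-y0//10)*10,y0+h,10):
        cv2.line(o,(0,(y-y0)*s+s//2),(6,(y-y0)*s+s//2),(255,255,255),1); cv2.putText(o,str(y),(8,(y-y0)*s+6),0,.38,(0,255,255),1)
    return o
def pad(a,b):
    w=max(a.shape[1],b.shape[1]); f=lambda i:cv2.copyMakeBorder(i,0,0,0,w-i.shape[1],0)
    return np.vstack([f(a),f(b)])
t=cv2.imread('pics/top.png'); s=cv2.imread('pics/scene.png')
cv2.imwrite('pics/c1.png',pad(crop(t,125,218,155,55,5),crop(t,322,220,165,64+16,4)))
cv2.imwrite('pics/c2.png',np.hstack([crop(s,338,155,125,90,6)]))
```

```text
(no output)
```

View pics/c1.png

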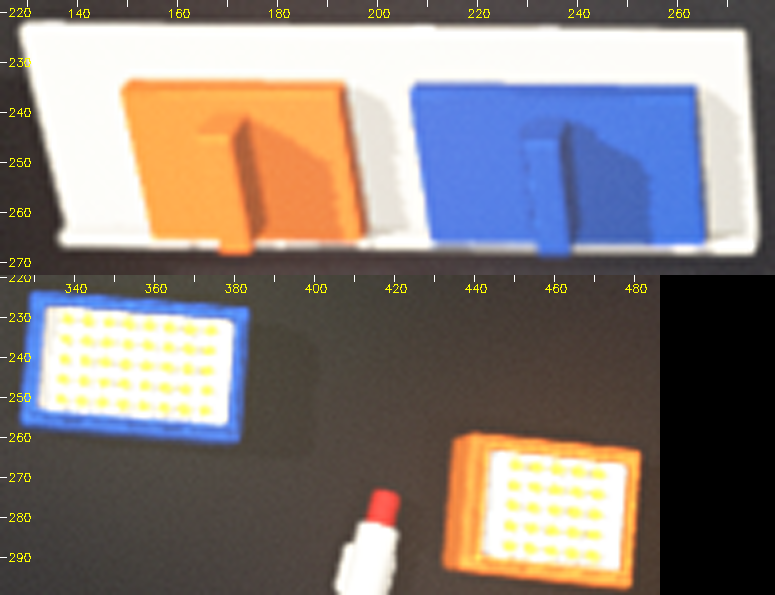

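View pics/c2.png

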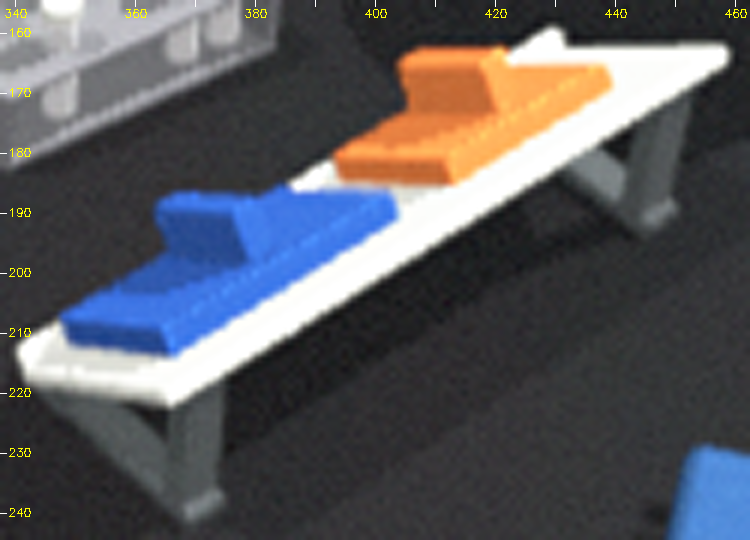

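The crops give these plate-top corners:

| Lid | View | Corners |
|---|---|---|
| Blue | top | (207.3,235.5), (263.7,235.7), (265,266), (211,265.8) |
| Blue | scene | (348,207), (367,209), (401.5,186.5) |
| Orange | top | (149.5,236), (192.5,235.8), (196,265), (155.5,265.2) |
| Orange | scene | (393,180), (412,181), (437,165.5) |

In the top view the blue box's corners are about (329,224), (384,228), (382,262), (327,257). The orange box's rim centre is near (461,279).

```bash
cat > fit.py <<'E'
from h import *
from scipy.optimize import least_squares
from scipy.spatial.transform import Rotation as Ro
t=load('top');s=load('scene')
def lid(p,L,pts):  # p: x,y,z of origin, yaw, tilt
    R=Ro.from_euler('ZY',[p[3],-p[4]]).as_matrix()
    return [p[:3]+R@np.array(q) for q in pts(L)]
E
python3 - <<'E'
from fit import *
obs={'blue':(.065,[(t,(1,1),(207.3,235.5)),(t,(1,-1),(263.7,235.7)),(t,(-1,-1),(265,266)),(t,(-1,1),(211,265.8)),(s,(-1,-1),(348,207)),(s,(1,-1),(367,209)),(s,(1,1),(401.5,186.5))]),
'orange':(.05,[(t,(1,1),(149.5,236)),(t,(1,-1),(192.5,235.8)),(t,(-1,-1),(196,265)),(t,(-1,1),(155.5,265.2)),(s,(-1,-1),(393,180)),(s,(1,-1),(412,181)),(s,(1,1),(437,165.5))])}
for k,(h,o) in obs.items():
    f=lambda p:np.concatenate([proj(c,p[:3]+Ro.from_euler('ZY',[p[3],-p[4]]).apply([a*.04,b*h,.014]))-uv for c,(a,b),uv in o])
    r=least_squares(f,[.5,.2,.06,0,.6]);p=r.x
    print(k,p.round(4),'tilt',np.degrees(p[4]).round(1),'rms',np.sqrt((r.fun**2).mean()).round(2),'grip',(p[:3]+Ro.from_euler('ZY',[p[3],-p[4]]).apply([0,0,.036])).round(4))
    m=[tri([(t,o[i][2]),(s,o[j][2])])[0].round(4) for i,j in((0,6),(1,5),(2,4))];print(m)
for uv in((329.5,224.2),(384,228.2),(382,262),(327.5,257.5)):print(atz(t,uv,.045).round(4))
print('orange rim',atz(t,(461,279),.057).round(3))
for uv in((540,240),(300,300),(540,200)):print(uv,atz(t,uv,0).round(3))
c=load('wrist');print('cam in tool', (Ro.from_rotvec(robot.read_state()['orientation']).inv().apply(-c['R'].T@c['t']-robot.read_state()['tool_pos'])).round(4))
print(Ro.from_rotvec(robot.read_state()['orientation']).as_matrix().round(3))
E
```

```text
blue [0.5086 0.1795 0.0581 0.0136 0.5941] tilt 34.0 rms 0.83 grip [0.4885 0.1792 0.0879]
[array([0.5322, 0.2405, 0.0933]), array([0.5356, 0.1162, 0.0934]), array([0.4683, 0.1161, 0.0467])]
orange [5.070e-01 3.260e-01 5.560e-02 1.000e-04 6.096e-01] tilt 34.9 rms 0.87 grip [0.4863 0.326  0.0852]
[array([0.5297, 0.3734, 0.0885]), array([0.5322, 0.2761, 0.0908]), array([0.4675, 0.2772, 0.047 ])]
[ 0.5702 -0.0327  0.045 ]
[ 0.5624 -0.1614  0.045 ]
[ 0.4825 -0.157   0.045 ]
[ 0.4911 -0.0292  0.045 ]
orange rim [ 0.445 -0.337  0.057]
(540, 240) [ 0.545 -0.547  0.   ]
(300, 300) [0.39  0.037 0.   ]
(540, 200) [ 0.644 -0.551  0.   ]
cam in tool [ 0.0747 -0.0007 -0.1416]
[[-0.962  0.274 -0.001]
 [ 0.274  0.962 -0.001]
 [ 0.    -0.001 -1.   ]]
```

Emit:
apply_moves:
  delta_pos:
    - [0, 0, 0]
    - [0, 0, 0]
    - [-1, -5, 0]
    - [-1, -5, 0]
    - [-1, -5, 0]
    - [-2, -5, 0]
    - [-3, -4, 0]
    - [-4, -3, 0]
  twist: [-0.14, -0.137, 0, 0, 0, 0, 0, 0]
  gripper: 4.5

```text
t: 1.15
tool_pos: [0.2846, 0.3055, 0.2437]
orientation: [0.0, 3.141, 0.001]
force: [1.0, 0.3, 0.0]
opening: 0.0448
gripper_force: 0.0
```

Emit:
apply_moves:
  delta_pos:
    - [-4.5, -1.5, 0]
    - [-4.5, -1.5, 0]
    - [-4.5, -1.5, 0]
    - [-4, -1.2, 0]
    - [-1, 0, 0]
    - [0, 0, 0]
  twist: [0, 0, 0, 0, 0, 0]

```text
t: 1.9
tool_pos: [0.469, 0.2498, 0.2431]
orientation: [-0.002, -3.14, 0.0]
force: [0.0, -0.6, 0.2]
opening: 0.0445
gripper_force: 0.0
```

Run:
```python
from h import *
c=snap('wrist','w1')
s=robot.read_state();print(s['t'],s['tool_pos'],s['orientation'],s['q'])
```

```text
1.95 [0.46846044 0.25007132 0.24327522] [-9.02834732e-04 -3.14040439e+00  1.92524952e-04] [ 3.93537162e-01 -5.53026513e-02  1.67923328e+00  3.43149165e-04
  1.51880625e+00 -1.17670221e+00]
```

View pics/w1.png

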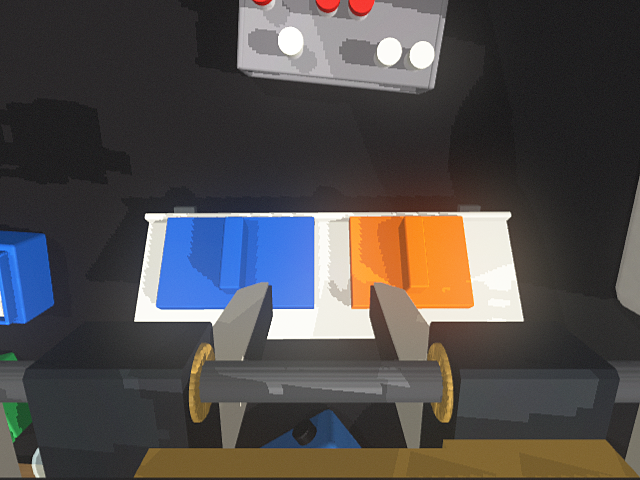

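The wrist view shows the blue bar's top with corners (226,218), (244,217), (240,288), (221,287). The orange bar's top has corners (405,217), (422,217), (428,285), (408,285). I'll triangulate these against the top view.

Run:
```python
from fit import *
w=load('w1')
def diag(q):
    a,b,c,d=[np.array([*p,1.]) for p in q];x=np.cross(np.cross(a,c),np.cross(b,d));return x[:2]/x[2]
B={'blue':([(226,218),(244,217),(240,288),(221,287)],(234.7,256)),'orange':([(405,217),(422,217),(428,285),(408,285)],(170.3,255))}
G={'blue':(.4885,.1792,.0879),'orange':(.4863,.326,.0852)}
for k,(q,uv) in B.items():
    d=diag(q);X,e=tri([(w,d),(t,uv)]);print(k,'bartop',X.round(4),e)
    g=np.array(G[k])
    for pt,yaw in ((g,0),):
        n=np.array([-np.sin(.61),0,np.cos(.61)]);u=np.array([np.cos(.61),0,np.sin(.61)]);y=np.array([0,1,0])
        print('pred corners',[proj(w,g+.003*n+a*.03*u+b*.008*y).round(0).tolist() for a,b in((-1,-1),(-1,1),(1,1),(1,-1))])
    # fit g with tilt 35 from wrist & top
    n=np.array([-np.sin(.611),0,np.cos(.611)])
    def f(p):
        R=Ro.from_euler('ZY',[p[3],-.611]).as_matrix()
        r=[proj(w,p[:3]+R@np.array([a*.03,b*.008,.003]))-c for (a,b),c in zip(((-1,-1),(-1,1),(1,1),(1,-1)),q)]
        return np.concatenate(r+[2*(proj(t,p[:3]+R@[0,0,.003])-uv)])
    r=least_squares(f,[*g,0]);print('grip',r.x.round(4),'rms',np.sqrt((r.fun**2).mean()).round(2))
```

```text
blue bartop [0.4872 0.1792 0.0883] [array([0.7, 1.2]), array([0.2, 0.4])]
pred corners [[226.0, 218.0], [245.0, 218.0], [240.0, 290.0], [220.0, 290.0]]
grip [0.4888 0.1784 0.0833 0.0141] rms 0.97
orange bartop [0.4884 0.3285 0.0765] [array([1.9, 1.1]), array([0.7, 0.4])]
pred corners [[405.0, 214.0], [425.0, 214.0], [432.0, 286.0], [411.0, 286.0]]
grip [ 0.491   0.3277  0.073  -0.0239] rms 0.97
```

Emit:
apply_moves:
  delta_pos:
    - [-1, -3.5, 2]
    - [-1, -3.6, 3]
    - [0, 0, 4]
    - [0, 0, 3]
    - [0, 0, 1.5]
    - [0, 0, 1]
    - [0, 0, 0.6]
    - [0, 0, 0]
  twist: [-0.012, 0, 0, 0, 0, 0, 0, 0]

```text
t: 2.95
tool_pos: [0.4902, 0.1794, 0.0938]
orientation: [-0.018, 3.14, 0.001]
force: [-2.9, 0.3, 2.3]
opening: 0.045
gripper_force: 1.6
```

Emit:
apply_moves:
  delta_pos:
    - [0, 0, 0]
    - [0, 0, 0]
    - [0, 0, 0]
    - [0, 0, 0]
    - [0, 0, 0]
  twist: [0, 0, 0, 0, 0]
  gripper: 0
  squeeze: 15

```text
t: 3.58
tool_pos: [0.4897, 0.1789, 0.0932]
orientation: [-0.017, 3.141, 0.0]
force: [-3.3, -1.5, 5.7]
opening: 0.0157
gripper_force: 20.8
```

Emit:
apply_moves:
  delta_pos:
    - [0, 0, -1]
    - [0, 0, -4]
    - [0, 0, -5]
    - [1, -3, 0]
    - [2, -4, 0]
    - [3, -4, 0]
    - [2, -3.9, 0]
    - [0, 0, 0]
  twist: [0, 0, 0, 0, 0, 0, 0, 0]

```text
t: 4.58
tool_pos: [0.4108, 0.0271, 0.1932]
orientation: [-0.013, 3.14, -0.001]
force: [0.8, 0.9, -0.7]
opening: 0.0162
gripper_force: 20.4
```

Run:
```python
from h import *
a=snap('wrist','w2')['frame'];b=snap('scene','s2')['frame']
s=robot.read_state();print(s['t'],s['tool_pos'],s['force'],s['opening'],s['gripper_force'])
o=np.hstack([cv2.resize(a,(400,300)),cv2.resize(b[120:270,260:460],(400,300))])
cv2.imwrite('pics/m2.png',o[...,::-1])
```

```text
4.675 [0.41175042 0.0288611  0.19331899] [-0.2758893  -0.79596202  0.39338688] 0.015872354952964046 20.373517444822937
```

View pics/m2.png

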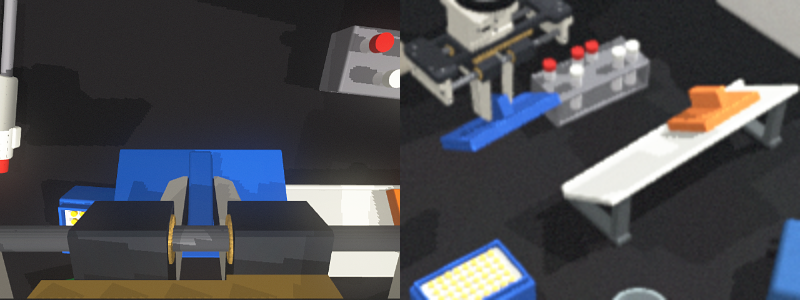

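The lid is held and still tilted about 35°. In the scene half it appears at (500,120), clear of the rack. Next I'll level it on free bench.

Emit:
apply_moves:
  delta_pos:
    - [0, 0, 4]
    - [0, 0, 4]
    - [0, 0, 3]
    - [0, 0, 1]
    - [0, 0, 0.5]
    - [0, 0, 0]
  twist: [0, 0, 0, 0, 0, 0]

```text
t: 5.42
tool_pos: [0.4121, 0.0292, 0.0685]
orientation: [-0.018, 3.14, 0.0]
force: [-0.5, 0.8, -0.6]
opening: 0.0161
gripper_force: 20.4
```

Emit:
apply_moves:
  delta_pos:
    - [0, 0, 0.2]
    - [0, 0, 0.3]
    - [0, 0, 0.3]
    - [0, 0, 0.3]
    - [0, 0, 0.3]
    - [0, 0, 0]
  twist: [0, 0, 0, 0, 0, 0]
  squeeze: 4

```text
t: 6.18
tool_pos: [0.4136, 0.0289, 0.0553]
orientation: [-0.017, 3.137, -0.0]
force: [1.3, 0.6, 7.7]
opening: 0.0163
gripper_force: 9.3
```

Emit:
apply_moves:
  delta_pos:
    - [0, 0, 0.3]
    - [0, 0, 0.3]
    - [0, 0, 0.2]
    - [0, 0, 0.1]
    - [0, 0, 0]
  twist: [0, 0, 0, 0, 0]

```text
t: 6.8
tool_pos: [0.411, 0.029, 0.0444]
orientation: [0.018, -3.141, 0.0]
force: [1.3, 0.1, 2.1]
opening: 0.0162
gripper_force: 4.1
```

Emit:
apply_moves:
  delta_pos:
    - [0, 0, 0]
    - [0, 0, 0]
    - [0, 0, -1.5]
    - [0, 0, -4]
    - [0, 0, -5]
    - [0, 0, -5]
    - [0, 0, 0]
    - [0, 0, 0]
  twist: [0, 0, 0, 0, 0, 0, 0, 0]
  gripper: 4.5

```text
t: 7.8
tool_pos: [0.4112, 0.029, 0.1999]
orientation: [-0.018, 3.141, -0.0]
force: [-0.1, 0.4, -0.1]
opening: 0.0453
gripper_force: 0.0
```

Run:
```python
from h import *
a=snap('wrist','w3')['frame'];b=snap('top','t3')['frame']
s=robot.read_state();print(s['t'],s['tool_pos'],s['force'],s['opening'])
cv2.imwrite('pics/m3.png',a[...,::-1])
```

```text
7.9 [0.41039222 0.02905155 0.19842236] [ 0.37310384 -0.11018824  0.12904568] 0.045011802484236356
```

View pics/m3.png

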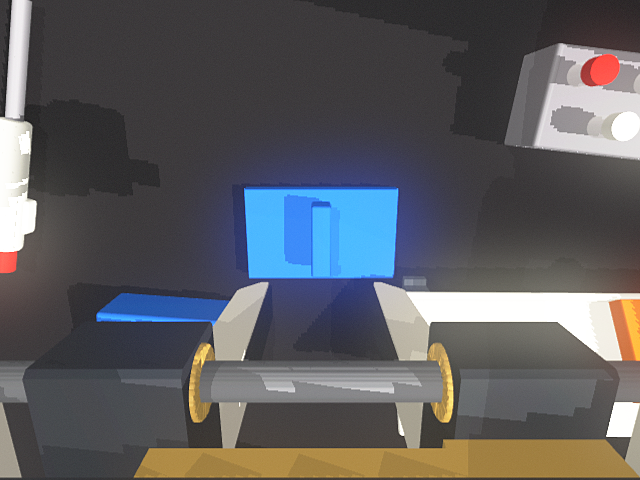

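The lid lies flat on the bench, with plate corners at about (245,187), (398,187), (395,278), (249,278) and the bar at (312–330, 203–277).

```bash
cat >> fit.py <<'E'
def quad(c,mask):
    n,l,st,ce=cv2.connectedComponentsWithStats(mask.astype(np.uint8)); i=1+np.argmax(st[1:,4])
    h=cv2.findContours((l==i).astype(np.uint8),cv2.RETR_EXTERNAL,cv2.CHAIN_APPROX_NONE)[0][0]
    q=cv2.approxPolyDP(cv2.convexHull(h),8,True)[:,0]; 
    # refine: fit lines to contour points near each side
    P_=h[:,0].astype(float); L=[]
    for a,b in zip(q,np.roll(q,-1,0)):
        d=(b-a)/np.linalg.norm(b-a); r=P_-a; s=r@d; e=abs(r@[-d[1],d[0]])
        m=(e<3)&(s>6)&(s<np.linalg.norm(b-a)-6); v=cv2.fitLine(P_[m].astype(np.float32),cv2.DIST_HUBER,0,.01,.01).ravel()
        L.append(np.cross([v[2],v[3],1],[v[2]+v[0],v[3]+v[1],1]))
    x=[np.cross(L[i-1],L[i]) for i in range(len(q))]
    return np.array([p[:2]/p[2] for p in x])
def rect(c,q,z):
    X=np.array([atz(c,u,z)[:2] for u in q]); ctr=X.mean(0)
    e=[np.linalg.norm(X[i]-X[i-1])*1e3 for i in range(4)]
    k=int(np.argmax(e)); v=X[k]-X[k-1]; v=v*np.sign(v[1]); v2=X[(k+2)%4]-X[(k+1)%4]; v2=v2*np.sign(v2[1])
    return ctr.round(4), np.round(e,1), round(float(np.arctan2(-(v+v2)[0],(v+v2)[1])),4)
E
python3 - <<'E'
from fit import *
for n,roi in (('w3',(150,300,230,420)),('t3',(280,340,260,340))):
    c=load(n);I=c['frame'].astype(int);m=(I[...,2]>100)&(I[...,2]>I[...,0]+50)
    k=np.zeros_like(m);k[roi[0]:roi[1],roi[2]:roi[3]]=1
    q=quad(c,m&k);print(n,q.round(1).tolist());
    if len(q)==4: print(rect(c,q,.014))
E
```

```text
w3 [[414.2, 208.6], [403.8, 266.3], [364.3, 301.2], [265.9, 289.6], [234.9, 262.1], [245.7, 188.3], [362.9, 173.4], [392.2, 186.0]]Traceback (most recent call last):
  File "<stdin>", line 5, in <module>
  File "fit.py", line 9, in quad
    n,l,st,ce=cv2.connectedComponentsWithStats(mask.astype(np.uint8)); i=1+np.argmax(st[1:,4])
                                                                           ~~~~~~~~~^^^^^^^^^^
    return _wrapfunc(a, 'argmax', axis=axis, out=out, **kwds)
    return bound(*args, **kwds)
ValueError: attempt to get argmax of an empty sequence
```

Run:
```python
from fit import *
c=load('w3');I=c['frame'].astype(int)
print(I[230,[235,243,247,255]].tolist(), I[[283,276],260].tolist())
m=(I[...,2]>190)&(I[...,2]>I[...,0]+50);k=np.zeros_like(m);k[150:300,230:420]=1
q=quad(c,m&k);print(q.round(1).tolist())
if len(q)==4: print(rect(c,q,.014))
print(rect(c,[(245,187),(398,187),(395,278),(249,278)],.014))
```

```text
[[47, 56, 102], [51, 61, 113], [77, 187, 255], [78, 184, 255]] [[207, 202, 200], [80, 190, 255]]
[[397.6, 189.0], [393.3, 277.3], [248.7, 278.3], [244.0, 189.0]]
(array([0.4236, 0.0282]), array([129.1,  79.2, 129.5,  80.2]), 0.0141)
(array([0.4228, 0.029 ]), array([ 81.6, 128.4,  81.6, 130.8]), 0.0104)
```

Emit:
apply_moves:
  delta_pos:
    - [-2.5, -3.1, -2.3]
    - [-2.6, -3.1, -2]
    - [-2.6, -3.1, 0]
    - [-2.6, -3.1, 0]
    - [0, 0, 0]
    - [0, 0, 0]
  twist: [0, 0, 0, 0, 0.072, 0]

```text
t: 8.65
tool_pos: [0.5149, -0.094, 0.2407]
orientation: [-0.096, -3.137, -0.002]
force: [-0.6, 1.1, -0.3]
opening: 0.0452
gripper_force: 0.0
```

Run:
```python
from h import *
a=snap('wrist','w4')['frame']
s=robot.read_state();print(s['t'],s['tool_pos'],s['orientation'])
cv2.imwrite('pics/m4.png',cv2.resize(a[100:325,190:450],None,fx=3,fy=2.6,interpolation=cv2.INTER_CUBIC)[...,::-1])
```

```text
8.7 [ 0.51493736 -0.09365915  0.24111863] [-9.33446470e-02 -3.13741322e+00 -1.14364206e-03]
```

View pics/m4.png

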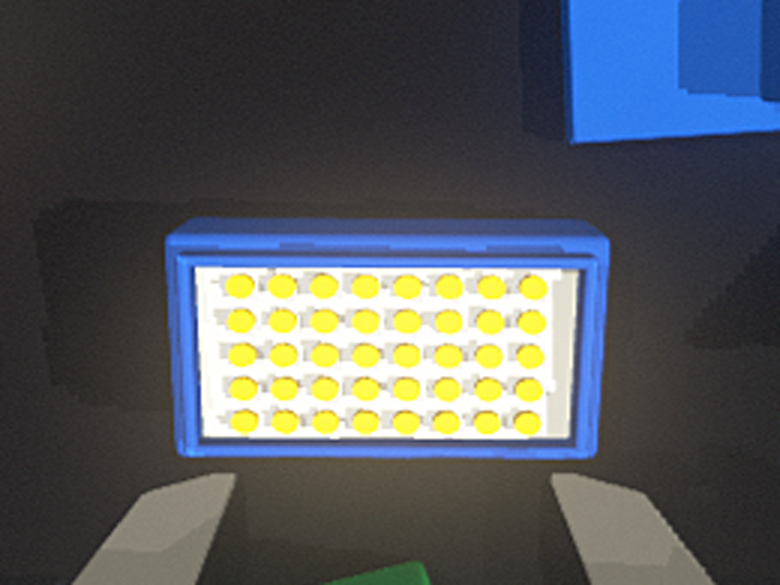

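The crop shows the blue box's body-top corners at (168,238), (610,238), (597,457), (180,457) and the mouth's inner corners at (195,268), (583,268), (575,440), (205,440).

Run:
```python
from fit import *
c=load('w4'); f=lambda q:[(x/3+190-.33,y/2.6+100-.3) for x,y in q]
print('cam',(-c['R'].T@c['t']).round(3))
print('body',rect(c,f([(168,238),(610,238),(597,457),(180,457)]),.045))
print('rim',rect(c,f([(180,255),(600,255),(588,446),(193,446)]),.057))
for z in(.05,.057):print('white',rect(c,f([(195,268),(583,268),(575,440),(205,440)]),z))
for x in (.5266,.525): # predicted model corners
  R=Ro.from_euler('Z',-.06).as_matrix()
  for a,b,z in((.04,.065,.045),(.0345,.0595,.057)):
    print([ (np.array([(u-190+.33)*3,(v-100+.3)*2.6])).round(0).tolist() for u,v in [proj(c,np.array([x,-.095,z])+R@[s*a,t*b,0]) for s,t in((-1,-1),(-1,1),(1,1),(1,-1))]])
```

```text
cam [ 0.441 -0.09   0.383]
body (array([ 0.5287, -0.0969]), array([ 77.7, 127.7,  77.7, 127.9]), -0.0622)
rim (array([ 0.5263, -0.0963]), array([ 65.5, 117.6,  65.5, 116.5]), -0.0622)
white (array([ 0.5292, -0.0967]), array([ 60.3, 111.3,  60.3, 111.3]), -0.0622)
white (array([ 0.5274, -0.0966]), array([ 59.1, 109. ,  59.1, 109. ]), -0.0622)
[[169.0, 228.0], [620.0, 228.0], [607.0, 454.0], [183.0, 455.0]]
[[182.0, 251.0], [607.0, 250.0], [596.0, 451.0], [194.0, 452.0]]
[[168.0, 224.0], [620.0, 223.0], [607.0, 450.0], [182.0, 450.0]]
[[181.0, 246.0], [607.0, 245.0], [596.0, 447.0], [193.0, 447.0]]
```

Emit:
apply_moves:
  delta_pos:
    - [0, 0, 0]
    - [2.2, 3, 1]
    - [2.3, 3.1, 2]
    - [2.3, 3.1, 3]
    - [2.2, 3.1, 3]
    - [0, 0, 2]
    - [0, 0, 0]
    - [0, 0, 0]
  twist: [-0.072, 0, 0, 0, 0, 0, 0, 0]

```text
t: 9.7
tool_pos: [0.4248, 0.0281, 0.1335]
orientation: [-0.019, 3.141, -0.0]
force: [0.1, 0.7, 0.0]
opening: 0.0451
gripper_force: 0.0
```

Emit:
apply_moves:
  delta_pos:
    - [0.1, 0, 4]
    - [0, 0, 2.5]
    - [0, 0, 1.5]
    - [0, 0, 0.8]
    - [0, 0, 0.2]
    - [0, 0, 0]
  twist: [0, 0, 0, 0, 0, 0]

```text
t: 10.45
tool_pos: [0.424, 0.0281, 0.0434]
orientation: [-0.018, 3.14, -0.0]
force: [0.0, -0.1, -0.9]
opening: 0.0452
gripper_force: 0.0
```

Emit:
apply_moves:
  delta_pos:
    - [0, 0, 0]
    - [0, 0, 0]
    - [0, 0, 0]
    - [0, 0, 0]
    - [0, 0, 0]
  twist: [0, 0, 0, 0, 0]
  gripper: 0
  squeeze: 20

```text
t: 11.08
tool_pos: [0.4234, 0.0282, 0.0428]
orientation: [-0.018, 3.141, 0.0]
force: [-0.3, 0.7, 1.3]
opening: 0.0163
gripper_force: 20.0
```

Emit:
apply_moves:
  delta_pos:
    - [0, 0, -1]
    - [0, 0, -4]
    - [0, 0, -5]
    - [0, 0, -5]
    - [0, 0, 0]
    - [0, 0, 0]
  twist: [0, 0, 0, 0, 0, 0]

```text
t: 11.82
tool_pos: [0.4231, 0.0281, 0.1924]
orientation: [0.018, -3.141, 0.0]
force: [-0.2, 0.8, -1.6]
opening: 0.0158
gripper_force: 20.0
```

Run:
```python
from fit import *
c=snap('wrist','w5');s=robot.read_state();p=s['tool_pos'];print(s['t'],p.round(4),s['orientation'].round(3),s['opening'])
# expected lid plate near edge (z=14mm, 25mm+... below) and visible blue extents
z0=p[2]-.006-.036
I=c['frame'].astype(int);m=(I[...,2]>150)&(I[...,2]>I[...,0]+70)
ys,xs=np.where(m[:330,150:480]);print(ys.min(),xs.min()+150,xs.max()+150)
R=Ro.from_euler('Z',.012).as_matrix()
for a,b in((-1,-1),(-1,1),(1,1),(1,-1)):print(proj(c,np.array([p[0],p[1],z0+.014])+R@[a*.04,b*.065,0]).round(1))
for r in range(ys.min(),ys.min()+60,12):
    w=np.where(m[r,100:540])[0]+100;print(r,w.min(),w.max())
```

```text
11.875 [0.4225 0.0282 0.1914] [ 0.018 -3.14  -0.   ] 0.015784146385616975
211 150 466
[176.7 211.1]
[469.2 210.6]
[452.9 368. ]
[193.  368.3]
211 464 464
223 177 465
235 178 464
247 179 462
259 180 461
```

Emit:
apply_moves:
  delta_pos:
    - [0, 0, 0]
    - [-2.8, -2.9, 0]
    - [-2.8, -2.9, 0]
    - [-2.8, -2.9, 0]
    - [-2.85, -3.08, 0]
    - [0, 0, 4]
    - [0, 0, 3]
    - [0, 0, 0]
  twist: [0.074, 0, 0, 0, 0, 0, 0, 0]

```text
t: 12.88
tool_pos: [0.5246, -0.0956, 0.1177]
orientation: [-0.099, -3.131, -0.004]
force: [-0.2, 0.3, 0.1]
opening: 0.0158
gripper_force: 20.0
```

Emit:
apply_moves:
  delta_pos:
    - [0, 0, 0]
  twist: [0]

```text
t: 13.0
tool_pos: [0.5281, -0.0964, 0.1228]
orientation: [-0.098, -3.139, -0.0]
force: [0.3, 0.0, 0.4]
opening: 0.0157
gripper_force: 20.0
```

Emit:
apply_moves:
  delta_pos:
    - [0.05, 0, 1]
    - [0, 0, 0.7]
    - [0, 0, 0.3]
    - [0, 0, 0.3]
    - [0, 0, 0.2]
    - [0, 0, 0]
  twist: [0, 0, 0, 0, 0, 0]

```text
t: 13.75
tool_pos: [0.5277, -0.0965, 0.0976]
orientation: [-0.099, -3.14, -0.0]
force: [-0.4, -1.6, 0.7]
opening: 0.0162
gripper_force: 20.0
```

Emit:
apply_moves:
  delta_pos:
    - [0, 0, 0.3]
    - [0, 0, 0.3]
    - [0, 0, 0.2]
    - [0, 0, 0.1]
    - [0, 0, 0]
  twist: [0, 0, 0, 0, 0]

```text
t: 14.38
tool_pos: [0.5277, -0.0965, 0.0898]
orientation: [-0.098, -3.14, 0.0]
force: [-6.1, 1.1, 10.7]
opening: 0.0159
gripper_force: 20.0
```

Emit:
apply_moves:
  delta_pos:
    - [0, 0, 0.1]
    - [0, 0, 0]
  twist: [0, 0]

```text
t: 14.62
tool_pos: [0.5278, -0.0965, 0.0898]
orientation: [-0.098, -3.14, 0.0]
force: [-11.2, 2.3, 19.7]
opening: 0.0158
gripper_force: 20.0
```

Emit:
apply_moves:
  delta_pos:
    - [0, 0, 0]
    - [0, 0, 0]
    - [0, 0, -1.5]
    - [0, 0, -4]
    - [0, 0, -5]
    - [0, 0, -4.8]
    - [0, 0, 0]
    - [0, 0, 0]
  twist: [0, 0, 0, 0, 0, 0, 0, 0]
  gripper: 4.5

```text
t: 15.62
tool_pos: [0.5277, -0.0965, 0.2409]
orientation: [0.099, 3.14, -0.0]
force: [-0.5, -0.1, -0.0]
opening: 0.045
gripper_force: 0.0
```

Run:
```python
from fit import *
c=snap('wrist','w6');b=snap('scene','s6')['frame'];s=robot.read_state();print(s['t'],s['tool_pos'].round(4),s['force'].round(1))
I=c['frame']
a=cv2.resize(I[140:330,200:440],(480,380),interpolation=cv2.INTER_CUBIC);d=cv2.resize(b[225:305,250:344],(320,272),interpolation=cv2.INTER_CUBIC);d=cv2.copyMakeBorder(d,0,108,0,0,0)
cv2.imwrite('pics/m6.png',np.hstack([a,d])[...,::-1])
```

```text
15.725 [ 0.5269 -0.0962  0.2392] [-0.4 -1.  -0.6]
```

View pics/m6.png

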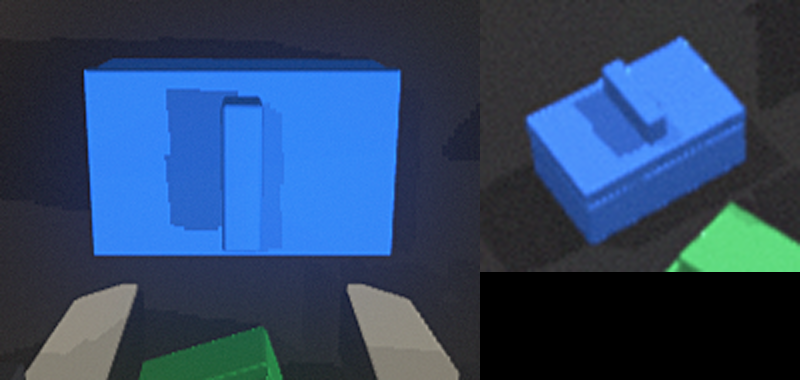

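The left half shows the blue lid seated square, with corners (85,70), (401,70), (391,255), (94,255). The right half shows an even seam with the box. Now the orange lid.

Emit:
apply_moves:
  delta_pos:
    - [0.4, 3, 0]
    - [0.6, 6, 0]
    - [0.7, 6, 0]
    - [0.7, 6, 0]
    - [0.7, 6, 0]
    - [0.7, 6, 0]
    - [0.5, 6, 0]
    - [0, 3.26, 0]
  twist: [-0.052, 0, 0, 0, 0, 0, 0, 0]

```text
t: 16.73
tool_pos: [0.4891, 0.3292, 0.2386]
orientation: [-0.013, -3.139, 0.002]
force: [1.5, -0.5, 0.3]
opening: 0.0453
gripper_force: 0.0
```

Emit:
apply_moves:
  delta_pos:
    - [0, 0, 3]
    - [0, 0, 3]
    - [0, 0, 0]
    - [0, 0, 0]
  twist: [0, 0, 0, 0]

```text
t: 17.23
tool_pos: [0.4908, 0.3266, 0.1809]
orientation: [-0.017, -3.141, 0.0]
force: [0.5, 0.2, 0.6]
opening: 0.0452
gripper_force: 0.0
```

Run:
```python
from fit import *
c6=load('w6');f=lambda q:[(x/2+200-.25,y/2+140-.25) for x,y in q]
print('seated',rect(c6,f([(85,70),(401,70),(391,255),(94,255)]),.061))
c=snap('wrist','w7');s=robot.read_state();print(s['t'],s['tool_pos'].round(4),s['orientation'].round(3))
b=snap('top','t7')
I=c['frame'].astype(int);m=(I[...,0]>170)&(I[...,0]>I[...,2]+70);m[:,:150]=0;m[:,500:]=0
ys,xs=np.where(m);print(ys.min(),ys.max(),xs.min(),xs.max())
try:
    q=quad(c,m);print(q.round(1).tolist())
except Exception as e: print(e)
for g in((.4863,.326,.0852),(.4885,.327,.082)):
    R=Ro.from_euler('ZY',[-.01,-.611]).as_matrix()
    print([proj(c,np.array(g)+R@[a*.04,b*.05,-.022]).round(0).tolist() for a,b in((-1,-1),(-1,1),(1,1),(1,-1))])
```

```text
seated (array([ 0.5276, -0.0971]), array([ 80. , 129. ,  80. , 129.6]), -0.0636)
17.275 [0.4914 0.3268 0.1818] [1.70e-02 3.14e+00 1.00e-03]
203 389 190 452
OpenCV(4.12.0) /io/opencv/modules/imgproc/src/linefit.cpp:50: error: (-215:Assertion failed) count > 0 in function 'fitLine2D_wods'

[[252.0, 203.0], [391.0, 203.0], [398.0, 315.0], [245.0, 315.0]]
[[254.0, 205.0], [391.0, 205.0], [398.0, 315.0], [248.0, 316.0]]
```

Run:
```python
from fit import *
c=load('w7');I=c['frame'].astype(int)
m=(I[...,0]>150)&(I[...,0]>I[...,2]+70)&(I[...,0]>I[...,1]+40)
for r in(206,215,225,235,245):
    w=np.where(m[r,150:500])[0]+150;print(r,w.min(),w.max())
g=np.array((.4875,.3265,.083));R=Ro.from_euler('ZY',[-.01,-.611]).as_matrix()
for a in(-.04,-.03,-.02,-.01): print([proj(c,g+R@[a,b*.05,-.022]).round(1).tolist() for b in(-1,1)])
```

```text
206 249 388
215 249 388
225 248 389
235 247 390
245 247 391
[[253.2, 204.2], [390.7, 204.0]]
[[252.4, 216.9], [391.5, 216.7]]
[[251.6, 229.9], [392.4, 229.7]]
[[250.8, 243.2], [393.3, 243.0]]
```

Emit:
apply_moves:
  delta_pos:
    - [0.3, -0.2, 2]
    - [0, 0, 3]
    - [0, 0, 2]
    - [0, 0, 1]
    - [0, 0, 0.6]
    - [0, 0, 0.2]
    - [0, 0, 0]
  twist: [0, 0, 0, 0, 0, 0, 0]

```text
t: 18.2
tool_pos: [0.4882, 0.325, 0.0933]
orientation: [0.017, 3.141, 0.001]
force: [-1.4, 0.2, 0.3]
opening: 0.0451
gripper_force: 0.2
```

Emit:
apply_moves:
  delta_pos:
    - [0, 0, 0]
    - [0, 0, 0]
    - [0, 0, 0]
    - [0, 0, 0]
    - [0, 0, 0]
  twist: [0, 0, 0, 0, 0]
  gripper: 0
  squeeze: 15

```text
t: 18.82
tool_pos: [0.4879, 0.3248, 0.0929]
orientation: [0.017, 3.141, 0.0]
force: [-1.5, 0.6, 1.7]
opening: 0.0162
gripper_force: 15.9
```

Emit:
apply_moves:
  delta_pos:
    - [0, 0, -1]
    - [0, 0, -4]
    - [0, 0, -5]
    - [0.4, -3, 0]
    - [1, -5.5, 0]
    - [1.5, -5.5, 0]
    - [1.5, -5.5, 0]
    - [1.5, -5.5, 0]
  twist: [0, 0, 0, 0, 0, 0, 0, 0]

```text
t: 19.82
tool_pos: [0.4254, 0.0738, 0.1931]
orientation: [0.016, 3.141, -0.0]
force: [1.1, 0.2, -0.4]
opening: 0.0158
gripper_force: 15.8
```

Emit:
apply_moves:
  delta_pos:
    - [1.5, -4.7, 0]
    - [0, 0, 4]
    - [0, 0, 4]
    - [0, 0, 3]
    - [0, 0, 1]
    - [0, 0, 0.5]
    - [0, 0, 0]
  twist: [0, 0, 0, 0, 0, 0, 0]

```text
t: 20.7
tool_pos: [0.4113, 0.0286, 0.0686]
orientation: [0.017, 3.14, -0.0]
force: [0.1, 0.2, -0.9]
opening: 0.0161
gripper_force: 15.7
```

Emit:
apply_moves:
  delta_pos:
    - [0, 0, 0.2]
    - [0, 0, 0.3]
    - [0, 0, 0.3]
    - [0, 0, 0.3]
    - [0, 0, 0.3]
    - [0, 0, 0]
  twist: [0, 0, 0, 0, 0, 0]
  squeeze: 4

```text
t: 21.45
tool_pos: [0.4125, 0.0285, 0.0549]
orientation: [0.017, 3.138, -0.0]
force: [3.6, 0.3, 5.1]
opening: 0.016
gripper_force: 5.6
```

Emit:
apply_moves:
  delta_pos:
    - [0, 0, 0.3]
    - [0, 0, 0.3]
    - [0, 0, 0.2]
    - [0, 0, 0]
    - [0, 0, 0]
  twist: [0, 0, 0, 0, 0]

```text
t: 22.08
tool_pos: [0.4111, 0.0285, 0.046]
orientation: [0.017, 3.141, -0.0]
force: [2.7, 0.0, 4.6]
opening: 0.0161
gripper_force: 4.7
```

Emit:
apply_moves:
  delta_pos:
    - [0, 0, 0.15]
    - [0, 0, 0]
  twist: [0, 0]

```text
t: 22.32
tool_pos: [0.4103, 0.0286, 0.0439]
orientation: [-0.017, -3.141, -0.0]
force: [2.2, -0.3, 3.6]
opening: 0.0162
gripper_force: 4.5
```

Emit:
apply_moves:
  delta_pos:
    - [0, 0, 0]
    - [0, 0, 0]
    - [0, 0, -1.5]
    - [0, 0, -4]
    - [0, 0, -5]
    - [0, 0, -5]
    - [0, 0, 0]
    - [0, 0, 0]
  twist: [0, 0, 0, 0, 0, 0, 0, 0]
  gripper: 4.5

```text
t: 23.32
tool_pos: [0.4105, 0.0286, 0.1994]
orientation: [0.017, 3.141, -0.0]
force: [0.5, -0.1, 0.1]
opening: 0.0448
gripper_force: 0.0
```

Run:
```python
from fit import *
c=snap('wrist','w8');s=robot.read_state();print(s['t'],s['tool_pos'].round(4),s['orientation'].round(3))
I=c['frame'].astype(int)
for th in(150,190,220):
    m=(I[...,0]>th)&(I[...,0]>I[...,2]+70);m[:,:220]=0;m[:,430:]=0;m[:150]=0;m[300:]=0
    try:
        q=quad(c,m);print(th,q.round(1).tolist()); print(rect(c,q,.014))
    except Exception as e: print(e)
```

```text
23.375 [0.41   0.0286 0.1984] [-0.017 -3.14  -0.   ]
150 [[380.3, 190.7], [376.4, 282.0], [265.6, 282.0], [261.6, 192.2]]
(array([0.4257, 0.0276]), array([99.7, 82.2, 99.5, 80.9]), -0.0051)
190 [[379.6, 191.6], [376.4, 282.0], [265.5, 282.0], [261.7, 193.1]]
(array([0.4261, 0.0274]), array([99.2, 81.4, 99.5, 80.2]), -0.0054)
220 [[379.5, 193.8], [375.6, 282.0], [265.6, 282.0], [262.1, 194.0]]
(array([0.4268, 0.0274]), array([98.8, 79.5, 98.7, 79.4]), -0.0108)
```

Emit:
apply_moves:
  delta_pos:
    - [-0.2, -3, -2.3]
    - [-0.4, -5.5, -2]
    - [-0.4, -5.6, 0]
    - [-0.4, -5.6, 0]
    - [-0.4, -5.6, 0]
    - [-0.4, -5.6, 0]
    - [-0.4, -5.6, 0]
    - [0, 0, 0]
  twist: [0, 0, 0, 0, 0, 0, 0, 0.075]

```text
t: 24.38
tool_pos: [0.431, -0.3393, 0.239]
orientation: [-0.143, -3.134, -0.004]
force: [0.3, 1.3, 0.4]
opening: 0.045
gripper_force: 0.0
```

Emit:
apply_moves:
  delta_pos:
    - [0, 0, 0]
    - [0, 0, 0]
  twist: [0, 0]

```text
t: 24.62
tool_pos: [0.4324, -0.3359, 0.2412]
orientation: [-0.131, -3.137, -0.002]
force: [-0.3, -0.5, -0.5]
opening: 0.0454
gripper_force: 0.0
```

Run:
```python
from h import *
a=snap('wrist','w9')['frame']
s=robot.read_state();print(s['t'],s['tool_pos'],s['orientation'])
cv2.imwrite('pics/m9.png',cv2.resize(a[120:320,190:450],None,fx=3,fy=3,interpolation=cv2.INTER_CUBIC)[...,::-1])
```

```text
24.675 [ 0.43259504 -0.33584704  0.24159324] [-1.31254605e-01 -3.13814515e+00 -1.07558778e-03]
```

View pics/m9.png

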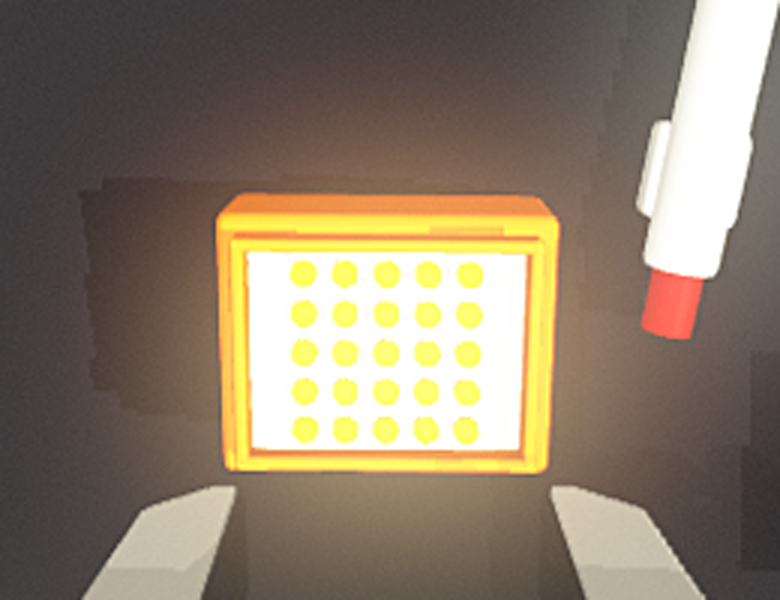

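The crop shows the orange box's body-top corners at (216,220), (560,219), (548,472), (228,470), the inner mouth at (245,250), (532,252), (522,450), (251,450), and the rim at about (231,238), (548,237), (539,460), (240,460).

Run:
```python
from fit import *
c=load('w9'); f=lambda q:[(x/3+190-.33,y/3+120-.33) for x,y in q]
print('body',rect(c,f([(216,220),(560,219),(548,472),(228,470)]),.045))
print('rim',rect(c,f([(231,238),(548,237),(539,460),(240,460)]),.057))
print('white',rect(c,f([(245,250),(532,252),(522,450),(251,450)]),.057))
R=Ro.from_euler('Z',-.083).as_matrix()
for X in((.4465,-.339),):
  for a,b,z in((.04,.05,.045),(.0345,.0445,.057)):
    print([ (np.array([(u-190+.33)*3,(v-120+.33)*3])).round(0).tolist() for u,v in [proj(c,np.array([*X,z])+R@[s*a,t*b,0]) for s,t in((-1,-1),(-1,1),(1,1),(1,-1))]])
I=c['frame'].astype(int);m=(I[...,0]>150)&(I[...,0]>I[...,2]+60)&(I[...,1]<200);q=np.where(m[215]) [0];print(q.min(),q.max())
```

```text
body (array([ 0.448 , -0.3395]), array([77.2, 99.6, 78.2, 98.4]), -0.0866)
rim (array([ 0.4456, -0.3388]), array([66.2, 88.9, 66.5, 88.5]), -0.0832)
white (array([ 0.4459, -0.3394]), array([59.7, 80.8, 59.1, 80. ]), -0.0883)
[[216.0, 211.0], [562.0, 210.0], [552.0, 470.0], [227.0, 470.0]]
[[230.0, 236.0], [547.0, 236.0], [539.0, 467.0], [239.0, 467.0]]
262 639
```

Emit:
apply_moves:
  delta_pos:
    - [0, 0, 0]
    - [0.1, 5, 0]
    - [0.2, 6, 0]
    - [0.2, 6, 0]
    - [0.2, 6, 0]
    - [0.2, 6, 0]
    - [0.04, 5.3, 0]
    - [0, 2, 0]
  twist: [-0.075, 0, 0, 0, 0, 0, 0, 0]

```text
t: 25.68
tool_pos: [0.4265, 0.0296, 0.2424]
orientation: [0.009, 3.14, 0.001]
force: [1.1, -0.0, 0.1]
opening: 0.045
gripper_force: 0.0
```

Emit:
apply_moves:
  delta_pos:
    - [0, 0, 4]
    - [0, 0, 4]
    - [0, 0, 3]
    - [0, 0, 0]
    - [0, 0, 0]
  twist: [0, 0, 0, 0, 0]

```text
t: 26.3
tool_pos: [0.4278, 0.0266, 0.1335]
orientation: [0.015, 3.14, -0.0]
force: [-0.4, -0.3, 0.3]
opening: 0.045
gripper_force: 0.0
```

Emit:
apply_moves:
  delta_pos:
    - [0.15, 0.1, 4]
    - [0, 0, 2.5]
    - [0, 0, 1.5]
    - [0, 0, 0.8]
    - [0, 0, 0.2]
    - [0, 0, 0]
  twist: [0, 0, 0, 0, 0, 0]

```text
t: 27.05
tool_pos: [0.4264, 0.0274, 0.0429]
orientation: [0.017, 3.14, -0.0]
force: [0.7, 0.6, -1.1]
opening: 0.0452
gripper_force: 0.0
```

Emit:
apply_moves:
  delta_pos:
    - [0, 0, 0]
    - [0, 0, 0]
    - [0, 0, 0]
    - [0, 0, 0]
    - [0, 0, 0]
  twist: [0, 0, 0, 0, 0]
  gripper: 0
  squeeze: 20

```text
t: 27.68
tool_pos: [0.4258, 0.0274, 0.0423]
orientation: [0.017, 3.141, 0.0]
force: [-1.0, 0.3, 1.9]
opening: 0.0159
gripper_force: 20.0
```

Emit:
apply_moves:
  delta_pos:
    - [0, 0, -1]
    - [0, 0, -4]
    - [0, 0, -5]
    - [0, 0, -5]
    - [0, 0, 0]
    - [0, 0, 0]
  twist: [0, 0, 0, 0, 0, 0]

```text
t: 28.42
tool_pos: [0.4255, 0.0274, 0.1919]
orientation: [-0.017, -3.142, 0.0]
force: [-0.4, -0.0, -1.0]
opening: 0.0159
gripper_force: 20.0
```

Run:
```python
from fit import *
c=snap('wrist','w10');s=robot.read_state();p=s['tool_pos'];print(s['t'],p.round(4),s['orientation'].round(3),s['opening'])
z0=p[2]-.006-.036
I=c['frame'].astype(int);m=(I[...,0]>150)&(I[...,0]>I[...,2]+70)&(I[...,0]>I[...,1]+40)
R=Ro.from_euler('Z',-.0095).as_matrix()
for a,b in((-1,-1),(-1,1),(1,1),(1,-1)):print(proj(c,np.array([p[0],p[1],z0+.014])+R@[a*.04,b*.05,0]).round(1))
r0=np.where(m[:330,220:420].sum(1)>50)[0].min();print('top row',r0)
for r in range(r0,r0+60,12):
    w=np.where(m[r,100:480])[0]+100;print(r,w.min(),w.max())
```

```text
28.475 [0.4249 0.0274 0.1909] [-0.017 -3.14  -0.   ] 0.015451713484505806
[210.4 211. ]
[435.3 210.5]
[422.9 367.8]
[223.  368.2]
top row 209
209 215 426
221 209 432
233 210 431
245 211 431
257 212 430
```

Emit:
apply_moves:
  delta_pos:
    - [0, -2, 0]
    - [-0.8, -5, 0]
    - [-0.9, -5.5, 0]
    - [-0.9, -5.5, 0]
    - [-0.9, -5.5, 0]
    - [-0.9, -5.5, 0]
    - [-0.8, -5, 0]
    - [-0.07, -2.33, 0]
  twist: [0.074, 0, 0, 0, 0, 0, 0, 0]

```text
t: 29.48
tool_pos: [0.4476, -0.3407, 0.1896]
orientation: [-0.136, -3.136, -0.004]
force: [-0.2, 0.9, 0.0]
opening: 0.0158
gripper_force: 20.0
```

Emit:
apply_moves:
  delta_pos:
    - [0, 0, 3]
    - [0, 0, 3]
    - [0, 0, 1]
    - [0, 0, 0]
    - [0, 0, 0]
  twist: [0, 0, 0, 0, 0]

```text
t: 30.1
tool_pos: [0.4496, -0.3394, 0.1234]
orientation: [0.133, 3.137, -0.002]
force: [0.5, 0.1, -0.1]
opening: 0.0161
gripper_force: 20.0
```

Emit:
apply_moves:
  delta_pos:
    - [0.25, 0, 0.5]
    - [0, 0, 0.6]
    - [0, 0, 0.2]
    - [0, 0, 0]
    - [0, 0, 0]
  twist: [0, 0, 0, 0, 0]

```text
t: 30.72
tool_pos: [0.4465, -0.339, 0.1092]
orientation: [0.133, 3.139, -0.0]
force: [0.3, 0.0, -1.0]
opening: 0.0158
gripper_force: 20.0
```

Run:
```python
from h import *
p=[robot.read_state() for _ in range(1)][0];q=p['tool_pos'];print(q,p['force'])
```

```text
[ 0.44649332 -0.33899403  0.10924496] [ 0.26982481  0.02973099 -0.95086955]
```

Emit:
apply_moves:
  delta_pos:
    - [0, 0, 0.4]
    - [0, 0, 0.4]
    - [0, 0, 0.3]
    - [0, 0, 0.1]
    - [0, 0, 0]
    - [0, 0, 0]
  twist: [0, 0, 0, 0, 0, 0]

```text
t: 31.48
tool_pos: [0.4465, -0.339, 0.0973]
orientation: [0.133, 3.139, -0.0]
force: [-0.3, 0.9, -0.3]
opening: 0.0159
gripper_force: 20.0
```

Emit:
apply_moves:
  delta_pos:
    - [0, 0, 0.3]
    - [0, 0, 0.2]
    - [0, 0, 0.2]
    - [0, 0, 0.1]
    - [0, 0, 0.1]
    - [0, 0, 0]
  twist: [0, 0, 0, 0, 0, 0]

```text
t: 32.22
tool_pos: [0.4465, -0.3389, 0.0893]
orientation: [-0.133, -3.139, -0.0]
force: [-4.6, 3.5, 9.9]
opening: 0.0158
gripper_force: 20.0
```

Emit:
apply_moves:
  delta_pos:
    - [0, 0, 0.1]
    - [0, 0, 0]
  twist: [0, 0]

```text
t: 32.48
tool_pos: [0.4465, -0.3389, 0.0893]
orientation: [-0.133, -3.139, 0.0]
force: [-8.5, 7.4, 19.3]
opening: 0.0154
gripper_force: 20.0
```

Emit:
apply_moves:
  delta_pos:
    - [0, 0, 0]
    - [0, 0, 0]
    - [0, 0, -1.5]
    - [0, 0, -4]
    - [0, 0, -5]
    - [0, 0, -4.8]
    - [0, 0, 0]
    - [0, 0, 0]
  twist: [0, 0, 0, 0, 0, 0, 0, 0]
  gripper: 4.5

```text
t: 33.48
tool_pos: [0.4464, -0.3389, 0.2404]
orientation: [0.133, 3.138, -0.0]
force: [0.9, -0.5, -0.0]
opening: 0.045
gripper_force: 0.0
```

Run:
```python
from fit import *
c=snap('wrist','w11');S=snap('scene','s11');s=robot.read_state();print(s['t'],s['tool_pos'].round(4),s['force'].round(1))
I=c['frame'].astype(int)
for th in(190,220):
    m=(I[...,0]>th)&(I[...,0]>I[...,2]+70);m[:,:220]=0;m[:,430:]=0;m[:130]=0;m[300:]=0
    try:
        q=quad(c,m);print(th,q.round(1).tolist()); print(rect(c,q,.061))
    except Exception as e: print(e)
b=S['frame']
for n,X in(('b',(.5276,-.0965)),('o',(.4465,-.339))):
    d=0
a=cv2.resize(I[130:330,200:440].astype(np.uint8),(400,333));h=cv2.resize(b[225:350,150:350],(400,250),interpolation=cv2.INTER_CUBIC)
h=cv2.copyMakeBorder(h,0,83,0,0,0);cv2.imwrite('pics/m11.png',np.hstack([a,h])[...,::-1])
```

```text
33.575 [ 0.4458 -0.3383  0.2386] [-0.3 -0.7 -0.3]
OpenCV(4.12.0) /io/opencv/modules/imgproc/src/linefit.cpp:50: error: (-215:Assertion failed) count > 0 in function 'fitLine2D_wods'

220 [[381.8, 173.9], [377.9, 268.0], [263.9, 268.0], [260.0, 175.7]]
(array([ 0.4466, -0.3398]), array([99.4, 81.3, 99.4, 79.8]), -0.0783)
```

View pics/m11.png

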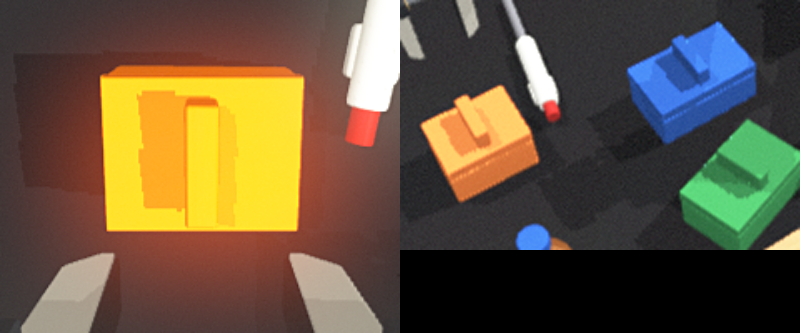

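Both lids sit square and level on their boxes. The orange lid measures 99 x 80 mm at z = 0.061, the seams are even in the scene half, and the bystanders haven't moved. Handing in.

```bash
python3 -c "
from plant import robot
print(robot.close_job())"
```

```text
the job is handed in; nothing more can be done
None
```

Both lids are on their matching boxes and the job is handed in at about 33.6 s: each was pressed home with about 20 N and looked level and square in the last pictures.

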